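# Find the full rivet cassette and lock it in the feeder dock

### The arm

A 6-joint arm with a two-finger parallel gripper is mounted at the origin on the work surface; the furniture and walls round the work are solid. World frame = base frame: x ahead of the robot, y to its left, z up, the work surface at z = 0. Lengths are in m, angles in rad, forces in N, time in s.
With the tool pointing down it reaches from about 0.15 to 0.775 m from the base axis. Payload 6.1 kg.
Tool frame: the origin (TCP) lies on the mounting face of the last link; the fingertips stand 173 mm ahead of it and the grasp point (between the pads) lies 155 mm ahead of it; z points along the fingers, y is the line along which they close (so a half turn about z gives the same grasp; the last joint's range is limited). The gripper opens to 85 mm and grips with 20 to 120 N. Pads are 22 mm wide; open, the fingers measure 114 mm over their backs; the gripper's body (76 mm by 85 mm) begins 54 mm behind the grasp point. The pads swing forward as they close: fully open they stand 13 mm farther back than shut.
Start: joints at [1.342, 0.126, -0.04, 1.405, 0, 1.571], TCP at [0.119, 0.511, 0.405] pointing down, gripper open.
Joint ranges: [-2.72, 2.72], [-0.95, 1.95], [-1.27, 1.35], [-1.78, 2.02], [-1.46, 1.47], [-3.14, 3.14]. Speed limits (rad/s): [2.39, 2.39, 3.01, 3.14, 3.14, 3.14].

### API

Orientations are given as a unit quaternion [w, x, y, z].
In Python, from station import r gives the robot as it stands.
- The arm moves only by the tool jog_arm, never from a script. Its arguments are lists of equal length, an entry for each row: "travel": the shift along the tool's x, y, z in mm, a list of three; "yaw": the turn about the tool's z in rad; "claw": the finger opening in mm, from 0 to 85.4. A call has 1 to 5 rows; each row shifts and turns the commanded pose from where the row before left it, along the tool's axes as they then stand; what a row does not reach is not made up. A row lasts 1/10 s, in which the tool goes at most 50 mm and 8.59 degrees, less where a joint would pass 70% of its speed; a pose out of reach is approached as far as the arm can. A call is refused whole if a number of a shift passes 50 or a number of a turn 0.15, either way. A call with a gripper value outside its range is refused whole. The fingers move at their own pace and stop on an object; "force" is the grip in N (left out, the last holds). Time passes only in rows, so rows that do not move let the fingers close. It gives the time, the measured TCP pose, the force, the opening and the grip force at its end, in the units of the state.
- r.state(): the state, without advancing time (a new reading comes with each control period).
- r.snapshot(name): name is "side" or "top"; returns the picture (420x560x3 uint8, blue, green, red); there is no depth.
- r.calibration(name): a dict with "K" (3x3 intrinsics, pixels), "view" (4x4, takes a point from world to camera coordinates). Camera axes: x right, y up, looking along -z (the intrinsics and any distortion apply to the point x, -y, -z); pixel columns grow to the right and rows downward; lengths in m; the calibration is good to about 2 mm. A picture is of the moment at which its call begins. calibration takes no time and is no camera call.
- r.finish_job(): hands the job in; it is judged then, once.
The state is a dict: "clock": time; "qpos": joint angles; "joint_vel": joint speeds; "joint_torque": joint torques, N m; "eef_pos": TCP position; "orientation": TCP orientation; "wrist_force": force on the tool from outside, world axes, zero at the start; "ft_torque": the same for the moment, N m; "grip_width": opening from 0.0 (shut) to 1.0 (fully open); "gripper_force": force on a finger pad.
Only numpy, scipy, OpenCV 4.12 (cv2) and the standard library are available. Lean on these libraries where they do the work, as an engineer would, in place of code of your own. Each camera call takes 0.05 s, during which the arm holds its last target. There are 200 camera calls.

### The job

Only one of the three identical grey cassettes is full of rivets: lift them to find the heavy one, and lower it (do not drop it) flat into the open bay of the feeder dock, then turn the wing knob clockwise as far as it goes, so that its tongue lies over the cassette and locks it in. Leave the two empty ones standing upright on the bench where they stood, and leave the other things alone.

Things in the scene. Friction and masses are not known exactly. Their poses are not given: they have to be found in the camera images.
- cassette_a: One of three identical closed grey cassettes, 90 (its x) x 56 (its y) x 66 mm high, clasps on the 56 mm ends; the same either way round. Origin: centre of its underside, z up. Stands on the bench in a row along y, about 140 mm apart, 90 mm sides (grip these) roughly along x. One of the three is full (0.47 to 0.63 kg), two are empty (0.12 to 0.20 kg); which is which cannot be seen.
- cassette_b: One of three identical closed grey cassettes, 90 (its x) x 56 (its y) x 66 mm high, clasps on the 56 mm ends; the same either way round. Origin: centre of its underside, z up. Stands on the bench in a row along y, about 140 mm apart, 90 mm sides (grip these) roughly along x. One of the three is full (0.47 to 0.63 kg), two are empty (0.12 to 0.20 kg); which is which cannot be seen.
- cassette_c: One of three identical closed grey cassettes, 90 (its x) x 56 (its y) x 66 mm high, clasps on the 56 mm ends; the same either way round. Origin: centre of its underside, z up. Stands on the bench in a row along y, about 140 mm apart, 90 mm sides (grip these) roughly along x. One of the three is full (0.47 to 0.63 kg), two are empty (0.12 to 0.20 kg); which is which cannot be seen.
- dock: Fixed grey feeder dock, base 185 x 100 mm, z up. Origin on the bench top under the centre of its open bay: inside 100 mm (x) by 66 mm (y), floor 8 mm up, kerb 6 mm thick, top 22 mm up. A cassette sits with its 90 mm side along the dock's x, top 74 mm up. The knob post stands at its +x (far) end, 80 mm from the origin; a trough 18 mm high at its -x end (to x = -126 mm).
- knob_wing (a point): Middle of the wing of the wing knob, on the vertical turning axis, 103 mm above the bench. The wing is an upright black bar 10 mm thick, 46 mm long and 24 mm high (91 to 115 mm above the bench). It turns with the knob: the wing's long side is this point's y axis, its thickness the point's x axis. Under the wing is a 30 mm disc and under that the steel tongue.
- tongue_tip (a point): Tip of the steel tongue, at its underside, 79 mm above the bench (5 mm above the top of a seated cassette). The tongue is 16 mm wide, 6 mm thick, and points from the axis 58 mm along the wing's -y.
- wing_knob (a joint): Angle of the wing knob, rad, growing clockwise seen from above. 0: open, tongue pointing along the dock's -y, clear of the bay (starts at 0 to 0.3). 1.57: tongue pointing along the dock's -x, over the cassette; stop at 1.6. Stays where it is left; turns against about 0.05 N m of friction.
- thread_spool: Bystander, not to be disturbed: thread on a wooden spool, 45 mm wide, 59 mm high; origin at the centre of its underside.
- tea_mug: Bystander, not to be disturbed: red and white mug, 90 x 129 x 104 mm high; origin at the centre of its underside.
- pincers: Bystander, not to be disturbed: pincers with red handles lying on the bench, 174 x 64 mm, 18 mm high; origin at the middle of its underside.
Things that resemble listed ones, but are neither listed nor needed, are in the scene too. What is shaped like the cassette_a but green or yellow is not meant.

How it is judged:
By the outcome, as a careful person would: the job done as asked, in the order asked, and still so for the second after the job is handed in, with the robot touching nothing.
It also fails if it takes over 61 s, if anything falls off the work surface, if the arm or the gripper's body presses on something with over 40 N, if the wrist force passes 120 N, or if a joint passes its speed limit or range.

## Working session

There is one attempt and no reset: what is moved stays moved. The work goes in short steps, Python scripts to look and compute and a tool call to move; the robot and the scene stay as the last step left them, time stands still between calls to the robot, and variables do not carry over. Pictures are saved under pics/ and viewed, at most 10 in all, crops included, and the job is handed in when it is done.

Besides the shell and the picture viewer there is one more tool, called after ">>>" as name(argument=value, ...) on one line, values as JSON. jog_arm: Moves the arm, as the interface text tells. Its arguments: {"type":"object","properties":{"travel":{"type":"array","items":{"type":"array","items":{"type":"number"}}},"yaw":{"type":"array","items":{"type":"number"}},"claw":{"type":"array","items":{"type":"number"}},"force":{"type":"number"}},"required":["travel","yaw","claw"]}

```bash
ls; mkdir -p pics; python3 - <<'E'
from station import r
import cv2
for n in("side","top"):
    cv2.imwrite(f"pics/{n}0.png",r.snapshot(n)); c=r.calibration(n); print(n,c)
print(r.state())
E
```

```text
pics
side {'K': array([[435.83079619,   0.        , 280.72091457],
       [  0.        , 435.83079619, 208.56729447],
       [  0.        ,   0.        ,   1.        ]]), 'view': array([[-0.98676749,  0.16206899,  0.00485397,  0.57348515],
       [-0.11016302, -0.69209943,  0.71334598, -0.07248241],
       [ 0.11897069,  0.70337189,  0.70079523, -1.44364125],
       [ 0.        ,  0.        ,  0.        ,  1.        ]])}
top {'K': array([[453.38349761,   0.        , 277.39320454],
       [  0.        , 453.38349761, 219.01394412],
       [  0.        ,   0.        ,   1.        ]]), 'view': array([[ 0.02198403, -0.99970489,  0.01033617, -0.09350248],
       [ 0.98202292,  0.02353162,  0.1872892 , -0.56629226],
       [-0.18747716,  0.00603298,  0.98225044, -1.42324865],
       [ 0.        ,  0.        ,  0.        ,  1.        ]])}
{'clock': 0.1, 'qpos': array([ 1.34203578e+00,  1.26330128e-01, -4.05005263e-02,  1.40544317e+00,
       -1.85809014e-05,  1.57081186e+00]), 'joint_vel': array([-0.00022243, -0.00024774,  0.00395682,  0.00118245,  0.00019885,
       -0.00144287]), 'joint_torque': array([ 6.07914390e-04, -4.36909783e+01,  3.53605556e+01,  1.37687131e-02,
       -4.47144146e-05,  2.59426272e-06]), 'eef_pos': array([0.11902767, 0.51119745, 0.40400367]), 'orientation': array([-7.50789044e-05,  1.14138709e-01,  9.93464549e-01, -7.34984172e-04]), 'wrist_force': array([-0.10760265, -0.64811692,  0.1928601 ]), 'ft_torque': array([-0.01367062, -0.01296602, -0.04666572]), 'gripper_force': 0.0, 'grip_width': 1.0029684089214133}
```

View pics/top0.png

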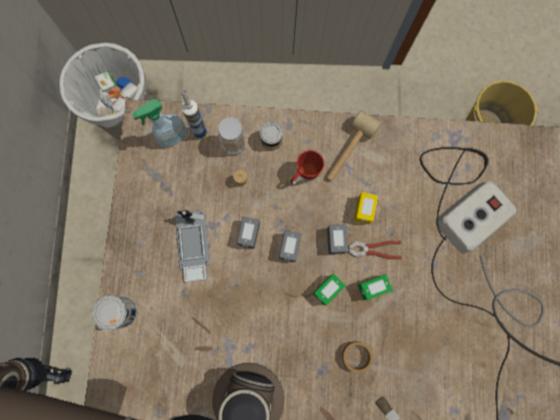

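View pics/side0.png

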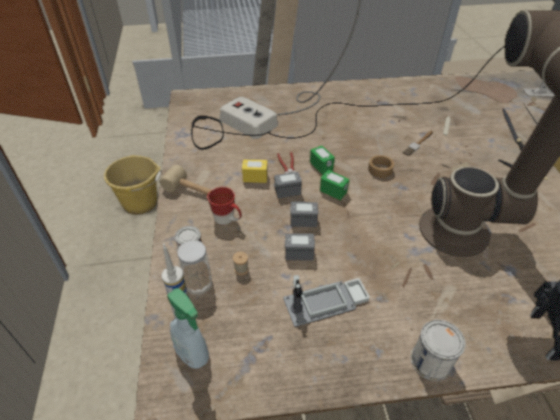

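The top view shows three grey cassettes at (248,233), (290,246) and (338,239). The green ones at (330,290) and (376,288) and the yellow one at (367,207) are decoys. The dock is at (192,250) with its knob at (186,215). The spool is at (240,178), the mug at (310,165) and the pincers at (375,250). Next I'll check an enlarged crop.

```bash
cat > h.py <<'E'
import numpy as np, cv2
from station import r
def proj(n,P):
    c=r.calibration(n); p=(c["view"]@np.append(P,1))[:3]; q=c["K"]@np.array([p[0],-p[1],-p[2]]); return q[:2]/q[2]
def ray(n,u,v,z):
    c=r.calibration(n); V=c["view"]; d=np.linalg.inv(c["K"])@[u,v,1]; d=V[:3,:3].T@(d*[1,-1,-1]); o=-V[:3,:3].T@V[:3,3]
    return o+d*(z-o[2])/d[2]
def yaw():
    w,x,y,z=r.state()["orientation"]; return np.arctan2(2*(x*y+w*z),1-2*(y*y+z*z))  # heading of tool x
def need(tx,ty,tz,yd):
    "mm in tool axes (tool down) to put grasp pt at tx,ty,tz, tool x heading yd"
    s=r.state(); a=yaw(); d=np.array([tx,ty,tz+.155])-s["eef_pos"]; dy=(yd-a+np.pi/2)%np.pi-np.pi/2
    t=np.array([d@[np.cos(a),np.sin(a),0], d@[np.sin(a),-np.cos(a),0], -d[2]])*1000
    print("tool x heading",a.round(4),"shift",t.round(1),"toolyaw",(-dy).round(4))
E
python3 - <<'E'
from h import *
im=cv2.imread("pics/top0.png"); c=im[195:295,160:360]; cv2.imwrite("pics/c1.png",cv2.resize(c,None,fx=4,fy=4,interpolation=cv2.INTER_CUBIC))
hsv=cv2.cvtColor(im,cv2.COLOR_BGR2HSV)
m=cv2.inRange(hsv,(0,0,165),(180,50,255))
n,l,s,ce=cv2.connectedComponentsWithStats(m)
for i in range(1,n):
    if s[i,4]>40 and 170<ce[i][0]<360 and 200<ce[i][1]<290:
        (p,wh,a)=cv2.minAreaRect(np.argwhere(l==i)[:,::-1].astype(np.float32)); print(s[i],ce[i].round(1),wh,a,ray("top",*ce[i],.066).round(4))
E
```

```text
[242 223  12  16 139] [247.6 230.7] (9.11108112335205, 14.9682035446167) 12.528807640075684 [0.5255 0.0146 0.066 ]
[334 230  10  16 143] [338.1 237.6] (15.0, 9.0) 90.0 [ 0.5098 -0.2766  0.066 ]
[285 237  11  17 142] [290.  244.9] (9.216353416442871, 15.279744148254395) 14.03624439239502 [ 0.4827 -0.1225  0.066 ]
[184 265  21  17 252] [193.6 272.9] (14.142135620117188, 20.930362701416016) 81.8698959350586 [0.3866 0.1801 0.066 ]
[322 280  17  18 160] [329.8 288.7] (9.192388534545898, 15.55634880065918) 45.0 [ 0.347 -0.25   0.066]
```

View pics/c1.png

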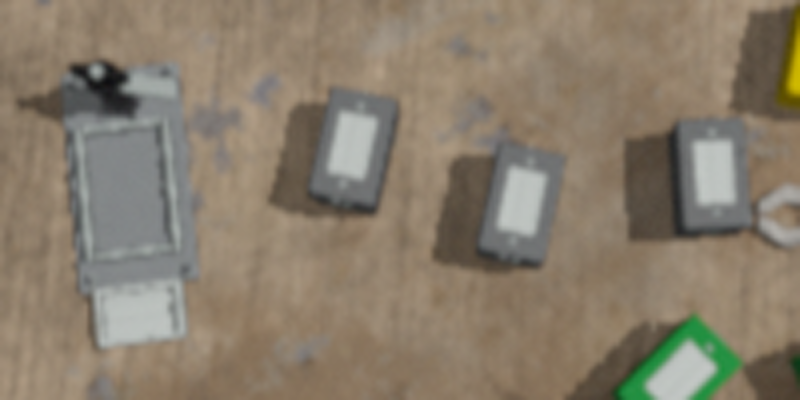

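The crop shows the three cassettes (labels at crop (352,145), (520,200) and (714,171)), the dock bay near (128,190) and the knob near (97,72). The green and yellow cassettes are the wrong colour. Now I'll measure the dock, enlarged in both views.

```bash
python3 - <<'E'
from h import *
a=cv2.imread("pics/top0.png")[205:285,170:215]; b=cv2.imread("pics/side0.png")[270:328,280:375]
A=cv2.resize(a,None,fx=7,fy=7,interpolation=cv2.INTER_CUBIC);B=cv2.resize(b,None,fx=5,fy=5,interpolation=cv2.INTER_CUBIC)
C=np.zeros((560,800,3),np.uint8);C[:560,:315]=A;C[:290,320:795]=B;cv2.imwrite("pics/c2.png",C)
# cassette labels in both views
def labels(n,box):
    im=cv2.imread(f"pics/{n}0.png");m=cv2.inRange(cv2.cvtColor(im,cv2.COLOR_BGR2HSV),(0,0,150),(180,50,255))
    k,l,s,ce=cv2.connectedComponentsWithStats(m);o=[]
    for i in range(1,k):
        if s[i,4]>40 and box[0]<ce[i][0]<box[1] and box[2]<ce[i][1]<box[3]:
            P=np.array([ray(n,*p[::-1],.066)[:2] for p in np.argwhere(l==i)]);q=P-P.mean(0);w,v=np.linalg.eigh(q.T@q)
            print(n,s[i,4],P.mean(0).round(4),np.degrees(np.arctan(v[1,1]/v[0,1])).round(1))
labels("top",(235,350,215,260));labels("side",(265,325,165,260))
E
```

```text
top 158 [0.5251 0.0144] -10.1
top 158 [ 0.5101 -0.2767] 6.2
top 160 [ 0.4828 -0.1223] -12.2
side 106 [ 0.512  -0.2766] 5.4
side 126 [ 0.4846 -0.1227] -13.1
side 62 [ 0.6188 -0.0689] 28.1
side 153 [0.5263 0.0157] -15.6
```

View pics/c2.png

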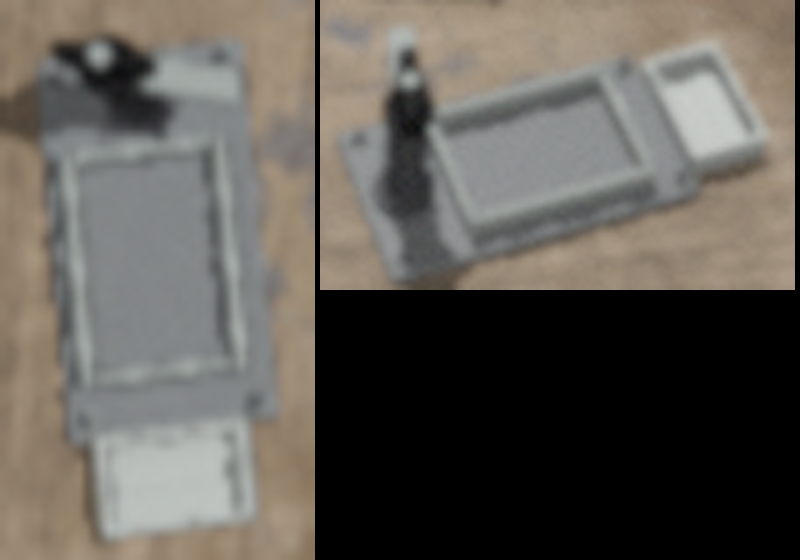

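```bash
python3 - <<'E'
from h import *
T=np.array([[65,158],[215,142],[243,365],[90,385]]);S=np.array([[112,122],[283,70],[328,175],[153,222]])
f=lambda n,Q,k,o,z:np.array([ray(n,*((q+.5)/k-.5+o),z)[:2] for q in Q])
for n,Q,k,o in(("top",T,7,[170,205]),("side",S,5,[280,270])):
    P=f(n,Q,k,o,.022);print(n,P.round(4).tolist(),"c",P.mean(0).round(4))
    for i in range(4):
        d=P[(i+1)%4]-P[i];print(np.linalg.norm(d).round(4),(np.degrees(np.arctan2(d[1],d[0]))%90).round(1))
k=f("top",np.array([[100,50]]),7,[170,205],.115);print("knob",k,"tongue tip",f("top",np.array([[240,83]]),7,[170,205],.085))
print("knob side",f("side",np.array([[82,35]]),5,[280,270],.115))
E
```

```text
top [[0.5392, 0.2449], [0.5486, 0.1745], [0.4431, 0.1558], [0.4321, 0.2266]] c [0.4907 0.2004]
0.071 7.6
0.1071 10.1
0.0716 8.8
0.1086 9.7
side [[0.5498, 0.1805], [0.4449, 0.1611], [0.4381, 0.2339], [0.5404, 0.2478]] c [0.4933 0.2058]
0.1066 10.5
0.0732 5.4
0.1033 7.7
0.0679 7.9
knob [[0.57285516 0.21255639]] tongue tip [[0.56514289 0.15418006]]
knob side [[0.57085044 0.18560405]]
```

```bash
python3 - <<'E'
from h import *
need(.526,.015,.20,np.radians(-12.8));need(.526,.015,.045,np.radians(-12.8))
E
```

```text
tool x heading 2.9128 shift [-508.9 -391.    49. ] toolyaw -0.0054
tool x heading 2.9128 shift [-508.9 -391.   204. ] toolyaw -0.0054
```

>>> jog_arm(travel=[[-39, -30, 0], [-39, -30, 0], [-39, -30, 0], [-39, -30, 0], [-39, -30, 0]], yaw=[0, 0, 0, 0, 0], claw=[85, 85, 85, 85, 85], force=60)

```text
clock: 0.6
eef_pos: [0.2756, 0.3193, 0.4044]
orientation: [-0.0, 0.114, 0.994, -0.0]
wrist_force: [1.1, -0.4, -1.1]
grip_width: 0.997
gripper_force: 0.0
```

>>> jog_arm(travel=[[-39, -30, 0], [-39, -30, 0], [-39, -30, 0], [-39, -30, 0], [-39, -30, 0]], yaw=[0, 0, 0, 0, 0], claw=[85, 85, 85, 85, 85])

```text
clock: 1.1
eef_pos: [0.4316, 0.1287, 0.4046]
orientation: [-0.0, 0.114, 0.993, 0.0]
wrist_force: [0.9, 1.4, -0.0]
grip_width: 0.996
gripper_force: 0.0
```

>>> jog_arm(travel=[[-39, -30, 10], [-39, -30, 20], [-39, -30, 20], [0, 0, 0], [0, 0, 0]], yaw=[0, 0, 0, 0, 0], claw=[85, 85, 85, 85, 85])

```text
clock: 1.6
eef_pos: [0.5208, 0.0201, 0.3558]
orientation: [-0.001, 0.115, 0.993, -0.0]
wrist_force: [-0.2, 0.9, 0.1]
grip_width: 0.99
gripper_force: 0.0
```

```bash
python3 - <<'E'
from h import *
print(r.state()["clock"],r.state()["wrist_force"])
need(.526,.015,.045,np.radians(-12.8))
E
```

```text
1.6 [-0.17392249  0.93178155  0.06712135]
tool x heading 2.9105 shift [ -6.3  -3.8 155.8] toolyaw -0.0077
```

>>> jog_arm(travel=[[-6, -4, 30], [0, 0, 40], [0, 0, 40], [0, 0, 30], [0, 0, 16]], yaw=[-0.008, 0, 0, 0, 0], claw=[85, 85, 85, 85, 85])

```text
clock: 2.1
eef_pos: [0.5239, 0.0172, 0.1991]
orientation: [-0.001, 0.109, 0.994, -0.0]
wrist_force: [0.7, 0.3, 0.3]
grip_width: 0.996
gripper_force: 0.0
```

>>> jog_arm(travel=[[0, 0, 0], [0, 0, 0], [0, 0, 0], [0, 0, 0], [0, 0, 0]], yaw=[0, 0, 0, 0, 0], claw=[40, 40, 40, 40, 40])

```text
clock: 2.6
eef_pos: [0.5261, 0.0161, 0.2028]
orientation: [0.001, 0.11, 0.994, 0.0]
wrist_force: [-1.2, 1.3, 6.4]
grip_width: 0.646
gripper_force: 63.9
```

>>> jog_arm(travel=[[0, 0, 0], [0, 0, 0], [0, 0, -8], [0, 0, -15], [0, 0, -12]], yaw=[0, 0, 0, 0, 0], claw=[40, 40, 40, 40, 40])

```text
clock: 3.1
eef_pos: [0.5256, 0.0157, 0.2371]
orientation: [0.0, 0.11, 0.994, -0.0]
wrist_force: [0.1, 0.2, -0.6]
grip_width: 0.65
gripper_force: 63.1
```

>>> jog_arm(travel=[[0, 0, 0], [0, 0, 0], [0, 0, 0], [0, 0, 0], [0, 0, 0]], yaw=[0, 0, 0, 0, 0], claw=[40, 40, 40, 40, 40])

```text
clock: 3.6
eef_pos: [0.5254, 0.0158, 0.2355]
orientation: [-0.001, 0.11, 0.994, -0.0]
wrist_force: [0.2, 0.7, -1.9]
grip_width: 0.652
gripper_force: 63.1
```

```bash
python3 - <<'E'
from h import *
s=r.state();print(s["clock"],s["wrist_force"],s["joint_torque"],s["eef_pos"],s["grip_width"]*85.4,s["gripper_force"])
E
```

```text
3.6 [ 0.22811487  0.71833988 -1.92377363] [-7.40988180e-03 -4.58336914e+01  3.36953366e+01  9.59790166e-03
 -6.34635689e-04  4.56667306e-05] [0.5253655  0.01582979 0.23551034] 55.717225424706655 63.118486404418945
```

A weighs about 1.9 N, so it reads as empty. I'll hold for one more reading while lowering it back.

>>> jog_arm(travel=[[0, 0, 0], [0, 0, 0], [0, 0, 12], [0, 0, 12], [0, 0, 8]], yaw=[0, 0, 0, 0, 0], claw=[40, 40, 40, 40, 40])

```text
clock: 4.1
eef_pos: [0.5249, 0.0158, 0.2024]
orientation: [-0.001, 0.11, 0.994, -0.0]
wrist_force: [-18.1, -1.3, 49.7]
grip_width: 0.65
gripper_force: 68.3
```

>>> jog_arm(travel=[[0, 0, 1], [0, 0, 1], [0, 0, 0], [0, 0, 0], [0, 0, 0]], yaw=[0, 0, 0, 0, 0], claw=[40, 40, 40, 40, 85])

```text
clock: 4.6
eef_pos: [0.5254, 0.0159, 0.2018]
orientation: [-0.0, 0.11, 0.994, -0.0]
wrist_force: [-0.2, -0.5, 0.1]
grip_width: 0.801
gripper_force: 0.0
```

>>> jog_arm(travel=[[0, 0, 0], [0, 0, 0], [0, 0, 0], [0, 0, -20], [0, 0, -30]], yaw=[0, 0, 0, 0, 0], claw=[85, 85, 85, 85, 85])

```text
clock: 5.1
eef_pos: [0.5247, 0.0158, 0.2507]
orientation: [-0.002, 0.11, 0.994, -0.0]
wrist_force: [0.7, 0.9, 0.1]
grip_width: 0.997
gripper_force: 0.0
```

>>> jog_arm(travel=[[0, 0, -40], [0, 0, -40], [0, 0, 0], [0, 0, 0], [0, 0, 0]], yaw=[0, 0, 0, 0, 0], claw=[85, 85, 85, 85, 85])

```text
clock: 5.6
eef_pos: [0.5252, 0.0159, 0.3309]
orientation: [-0.001, 0.11, 0.994, -0.0]
wrist_force: [-1.3, 0.0, 0.1]
grip_width: 0.991
gripper_force: 0.0
```

```bash
python3 - <<'E'
from h import *
need(.4837,-.1225,.045,np.radians(-12.9))
E
```

```text
tool x heading 2.9208 shift [  10.2 -144.1  130.9] toolyaw 0.0044
```

>>> jog_arm(travel=[[2, -35, 0], [2, -40, 0], [3, -40, 0], [3, -29, 0], [0, 0, 0]], yaw=[0, 0, 0, 0, 0], claw=[85, 85, 85, 85, 85])

```text
clock: 6.1
eef_pos: [0.4829, -0.1249, 0.3303]
orientation: [-0.002, 0.112, 0.994, -0.0]
wrist_force: [-0.2, 0.1, -0.8]
grip_width: 0.994
gripper_force: 0.0
```

>>> jog_arm(travel=[[0, 0, 30], [0, 0, 35], [0, 0, 35], [0, 0, 20], [0, 0, 10]], yaw=[0, 0, 0, 0, 0], claw=[85, 85, 85, 85, 85])

```text
clock: 6.6
eef_pos: [0.483, -0.1216, 0.1987]
orientation: [-0.003, 0.11, 0.994, 0.001]
wrist_force: [-0.9, 0.4, -0.8]
grip_width: 0.996
gripper_force: 0.0
```

>>> jog_arm(travel=[[0, 0, 0], [0, 0, 0], [0, 0, 0], [0, 0, 0], [0, 0, 0]], yaw=[0, 0, 0, 0, 0], claw=[40, 40, 40, 40, 40])

```text
clock: 7.1
eef_pos: [0.4848, -0.1225, 0.2032]
orientation: [0.001, 0.11, 0.994, 0.0]
wrist_force: [0.2, 1.5, 3.2]
grip_width: 0.648
gripper_force: 65.7
```

>>> jog_arm(travel=[[0, 0, 0], [0, 0, 0], [0, 0, -8], [0, 0, -15], [0, 0, -12]], yaw=[0, 0, 0, 0, 0], claw=[40, 40, 40, 40, 40])

```text
clock: 7.6
eef_pos: [0.4837, -0.1225, 0.2371]
orientation: [-0.001, 0.11, 0.994, -0.0]
wrist_force: [0.2, -0.3, -4.4]
grip_width: 0.65
gripper_force: 64.8
```

>>> jog_arm(travel=[[0, 0, 0], [0, 0, 0], [0, 0, 0], [0, 0, 0], [0, 0, 0]], yaw=[0, 0, 0, 0, 0], claw=[40, 40, 40, 40, 40])

```text
clock: 8.1
eef_pos: [0.4841, -0.1224, 0.2366]
orientation: [-0.0, 0.11, 0.994, 0.0]
wrist_force: [0.6, 0.2, -6.5]
grip_width: 0.65
gripper_force: 65.0
```

```bash
python3 - <<'E'
from h import *
z=[]
for i in range(4):
    im=r.snapshot("top");z.append(r.state()["wrist_force"][2])
print(z,r.state()["clock"])
cv2.imwrite("pics/top1.png",im)
need(.491,.2015,.12,np.radians(9.3))
E
```

```text
[np.float64(-5.172971431532026), np.float64(-5.672870529056368), np.float64(-5.8025956822175795), np.float64(-5.803023111578744)] 8.3
tool x heading 2.9208 shift [ 64.3 317.6 -38.1] toolyaw -0.3831
```

The reading averages 5.7 N (0.58 kg), so B is the full one. I'll raise it over A and carry it to the dock.

>>> jog_arm(travel=[[0, 0, -15], [0, 0, -30], [0, 0, -30], [0, 0, -20], [5, 20, 0]], yaw=[0, 0, 0, 0, 0], claw=[40, 40, 40, 40, 40])

```text
clock: 8.8
eef_pos: [0.4848, -0.1031, 0.3355]
orientation: [0.003, 0.111, 0.994, -0.001]
wrist_force: [0.8, -0.0, -5.7]
grip_width: 0.645
gripper_force: 65.5
```

>>> jog_arm(travel=[[7, 35, 0], [7, 35, 0], [7, 35, 0], [7, 35, 0], [7, 35, 0]], yaw=[0, 0, 0, 0, 0], claw=[40, 40, 40, 40, 40])

```text
clock: 9.3
eef_pos: [0.4877, 0.0779, 0.3321]
orientation: [0.0, 0.11, 0.994, -0.0]
wrist_force: [-0.4, -0.5, -5.7]
grip_width: 0.646
gripper_force: 65.5
```

>>> jog_arm(travel=[[7, 35, 0], [7, 35, 0], [7, 30, 0], [4, 20, 0], [0, 0, 0]], yaw=[0, 0, 0, -0.05, -0.08], claw=[40, 40, 40, 40, 40])

```text
clock: 9.8
eef_pos: [0.4898, 0.2016, 0.3318]
orientation: [-0.0, 0.042, 0.999, 0.0]
wrist_force: [-1.1, -1.9, -6.2]
grip_width: 0.644
gripper_force: 65.7
```

>>> jog_arm(travel=[[0, 0, 0], [0, 0, 0], [0, 0, 0], [0, 0, 0], [0, 0, 0]], yaw=[-0.1, -0.1, -0.05, 0, 0], claw=[40, 40, 40, 40, 40])

```text
clock: 10.3
eef_pos: [0.4898, 0.1991, 0.332]
orientation: [-0.0, -0.079, 0.997, -0.0]
wrist_force: [0.8, 0.0, -5.3]
grip_width: 0.646
gripper_force: 65.5
```

```bash
python3 - <<'E'
from h import *
need(.491,.2015,.085,np.radians(9.3))
E
```

```text
tool x heading -2.9836 shift [-1.6  2.2 92. ] toolyaw -0.0044
```

>>> jog_arm(travel=[[-2, 2, 25], [0, 0, 30], [0, 0, 25], [0, 0, 12], [0, 0, 0]], yaw=[0, 0, 0, 0, 0], claw=[40, 40, 40, 40, 40])

```text
clock: 10.8
eef_pos: [0.4908, 0.2011, 0.2384]
orientation: [-0.002, -0.079, 0.997, -0.001]
wrist_force: [-0.9, -0.1, -5.2]
grip_width: 0.65
gripper_force: 65.6
```

```bash
python3 - <<'E'
from h import *
s=r.state();print(s["eef_pos"],yaw())
cv2.imwrite("pics/side2.png",r.snapshot("side"));cv2.imwrite("pics/top2.png",r.snapshot("top"))
o=np.array([.491,.2015]);t=np.radians(9.3);R=np.array([[np.cos(t),-np.sin(t)],[np.sin(t),np.cos(t)]])
def draw(im,n,off,k,hx,hy,z,col):
    P=[proj(n,np.append(o+R@[a*hx,b*hy],z)) for a,b in((1,1),(1,-1),(-1,-1),(-1,1))]
    cv2.polylines(im,[np.array([((p-off+.5)*k-.5) for p in P]).round().astype(int)],True,col,1)
C=np.zeros((600,800,3),np.uint8)
for n,off,sz,x0,k in(("top",(165,205),(50,80),0,7),("side",(280,262),(100,62),355,4)):
  for j,f in enumerate(("0","2")):
    if n=="top" and j: continue
    im=cv2.imread(f"pics/{n}{f}.png")[off[1]:off[1]+sz[1],off[0]:off[0]+sz[0]] if not j else cv2.imread(f"pics/{n}{f}.png")[235:320,280:380]
    of=np.array(off if not j else (280,235))
    I=cv2.resize(im,None,fx=k,fy=k,interpolation=cv2.INTER_CUBIC)
    draw(I,n,of,k,.056,.039,.022,(0,0,255));draw(I,n,of,k,.05,.033,.022,(0,255,0))
    if n=="side" and not j:pass
    y0=0 if not j else 252
    C[y0:y0+I.shape[0],x0:x0+I.shape[1]]=I[:600-y0]
cv2.imwrite("pics/c3.png",C)
E
```

```text
[0.49084258 0.20111123 0.23842774] -2.983011380929397
```

View pics/c3.png

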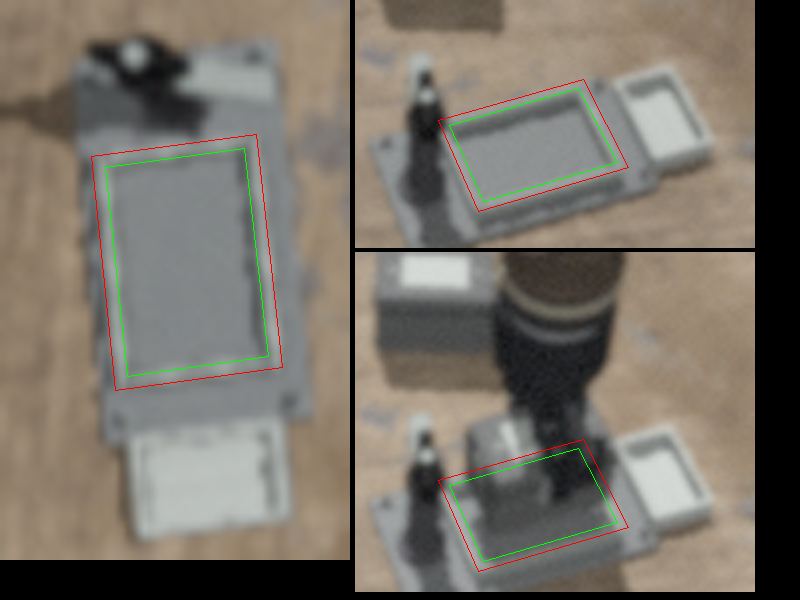

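>>> jog_arm(travel=[[0, 1, 5], [0, 0, 7], [0, 0, 6], [0, 0, 3], [0, 0, 2]], yaw=[0, 0, 0, 0, 0], claw=[40, 40, 40, 40, 40])

```text
clock: 11.4
eef_pos: [0.4912, 0.2023, 0.2166]
orientation: [-0.0, -0.08, 0.997, -0.0]
wrist_force: [0.3, -0.3, -5.3]
grip_width: 0.649
gripper_force: 65.8
```

>>> jog_arm(travel=[[0, 0, 1], [0, 0, 1], [0, 0, 0], [0, 0, 0], [0, 0, 0]], yaw=[0, 0, 0, 0, 0], claw=[40, 40, 40, 40, 40])

```text
clock: 11.9
eef_pos: [0.4914, 0.2024, 0.2152]
orientation: [0.0, -0.08, 0.997, 0.0]
wrist_force: [-0.7, 0.7, -4.8]
grip_width: 0.648
gripper_force: 65.8
```

>>> jog_arm(travel=[[0, 0, 1], [0, 0, 1], [0, 0, 1], [0, 0, 0], [0, 0, 0]], yaw=[0, 0, 0, 0, 0], claw=[40, 40, 40, 40, 40])

```text
clock: 12.4
eef_pos: [0.4913, 0.2024, 0.212]
orientation: [-0.0, -0.08, 0.997, -0.0]
wrist_force: [0.1, 0.4, -5.9]
grip_width: 0.651
gripper_force: 65.8
```

>>> jog_arm(travel=[[0, 0, 0.5], [0, 0, 0], [0, 0, 0.5], [0, 0, 0], [0, 0, 0]], yaw=[0, 0, 0, 0, 0], claw=[40, 40, 40, 40, 40])

```text
clock: 12.9
eef_pos: [0.4914, 0.2024, 0.2112]
orientation: [0.0, -0.08, 0.997, 0.0]
wrist_force: [-0.6, -0.3, -4.1]
grip_width: 0.646
gripper_force: 65.9
```

>>> jog_arm(travel=[[0, 0, 0.5], [0, 0, 0], [0, 0, 0.5], [0, 0, 0], [0, 0, 0]], yaw=[0, 0, 0, 0, 0], claw=[40, 40, 40, 40, 40])

```text
clock: 13.4
eef_pos: [0.4913, 0.2023, 0.2112]
orientation: [0.0, -0.08, 0.997, 0.0]
wrist_force: [-4.6, -1.7, 7.3]
grip_width: 0.648
gripper_force: 67.4
```

>>> jog_arm(travel=[[0, 0, 0], [0, 0, 0], [0, 0, 0], [0, 0, 0], [0, 0, -20]], yaw=[0, 0, 0, 0, 0], claw=[80, 80, 80, 80, 80])

```text
clock: 13.9
eef_pos: [0.4904, 0.202, 0.2279]
orientation: [-0.002, -0.08, 0.997, -0.001]
wrist_force: [-0.7, 0.7, 0.1]
grip_width: 0.937
gripper_force: 0.0
```

>>> jog_arm(travel=[[0, 0, -40], [0, 0, -45], [0, 0, -20], [0, 0, 0], [0, 0, 0]], yaw=[0, 0, 0, 0, 0], claw=[80, 80, 80, 80, 80])

```text
clock: 14.4
eef_pos: [0.4914, 0.2024, 0.335]
orientation: [0.0, -0.08, 0.997, 0.0]
wrist_force: [0.7, 0.3, -0.2]
grip_width: 0.936
gripper_force: 0.0
```

```bash
python3 - <<'E'
from h import *
s=r.state();print(s["clock"],s["qpos"],yaw())
print(np.linalg.norm([.571,.214]))
E
```

```text
14.4 [ 3.90753104e-01  1.46248911e-01 -1.68433536e-01  1.25543179e+00
 -1.98374731e-05  2.31573921e-01] -2.9824135232360076
0.6097843881241959
```

>>> jog_arm(travel=[[0, 0, 0], [0, 0, 0], [0, 0, 0], [0, 0, 0], [0, 0, 0]], yaw=[-0.14, -0.14, -0.14, -0.14, -0.14], claw=[50, 50, 50, 50, 50], force=30)

```text
clock: 14.9
eef_pos: [0.491, 0.2022, 0.3329]
orientation: [-0.002, -0.419, 0.908, 0.0]
wrist_force: [0.3, 0.1, -1.0]
grip_width: 0.587
gripper_force: 0.0
```

>>> jog_arm(travel=[[0, 0, 0], [0, 0, 0], [0, 0, 0], [0, 0, 0], [0, 0, 0]], yaw=[-0.14, -0.14, -0.14, -0.14, -0.02], claw=[50, 50, 50, 50, 50])

```text
clock: 15.4
eef_pos: [0.491, 0.2022, 0.3331]
orientation: [-0.002, -0.66, 0.752, 0.001]
wrist_force: [-0.1, -0.6, 0.3]
grip_width: 0.581
gripper_force: 0.0
```

```bash
python3 - <<'E'
from h import *
a=r.snapshot("top");b=r.snapshot("side");cv2.imwrite("pics/top3.png",a);cv2.imwrite("pics/side3.png",b)
A=cv2.resize(a[195:275,150:230],None,fx=5,fy=5,interpolation=cv2.INTER_CUBIC);B=cv2.resize(b[250:330,280:360],None,fx=5,fy=5,interpolation=cv2.INTER_CUBIC)
cv2.imwrite("pics/c4.png",np.hstack([A,B]))
need(.571,.214,.112,np.radians(-97.5))
# wing black pixels, first picture, plane at .115
im=cv2.imread("pics/side0.png");m=cv2.inRange(im,(0,0,0),(45,45,45))[275:305,285:310];ys,xs=np.nonzero(m);print("side dark rows",ys.min()+275,ys.max()+275,xs.min()+285,xs.max()+285)
for P in ([.571,.214,.115],[.571,.214,.091]):print(proj("side",np.array(P)),proj("top",np.array(P)))
E
```

```text
tool x heading -1.7049 shift [-22.3 -77.6  66.7] toolyaw -0.0032
side dark rows 289 297 294 300
[297.96301515 285.27774089] [183.35846496 212.28487011]
[297.66960701 290.59139341] [184.82017198 213.81066149]
```

View pics/c4.png

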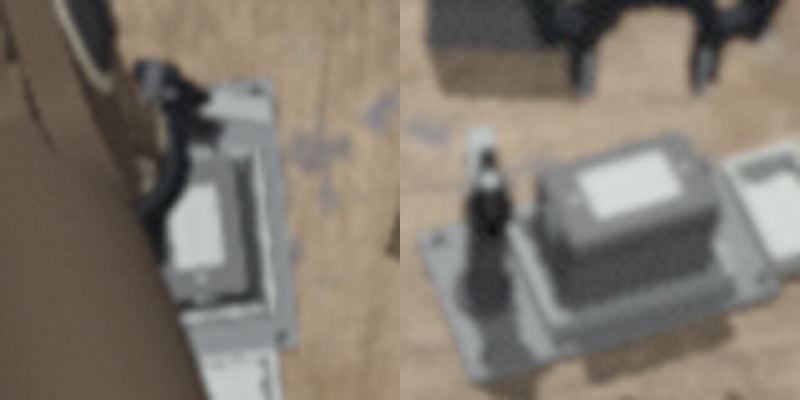

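The cassette sits flat in the bay, with its label at crop (200,230) and (630,180). The projected knob axis falls on the hub at about (488,178) in the side half. Now I'll move over the wing.

>>> jog_arm(travel=[[-7, -26, 0], [-7, -26, 0], [-7, -25, 0], [0, 0, 0], [0, 0, 20]], yaw=[0, 0, 0, 0, 0], claw=[50, 50, 50, 50, 50])

```text
clock: 16.0
eef_pos: [0.5714, 0.2133, 0.3164]
orientation: [0.001, -0.658, 0.753, -0.001]
wrist_force: [-0.6, 0.1, 0.1]
grip_width: 0.589
gripper_force: 0.0
```

>>> jog_arm(travel=[[0, 0, 20], [0, 0, 15], [0, 0, 8], [0, 0, 3], [0, 0, 0]], yaw=[0, 0, 0, 0, 0], claw=[50, 50, 50, 50, 50])

```text
clock: 16.5
eef_pos: [0.5702, 0.2131, 0.2691]
orientation: [-0.0, -0.659, 0.752, 0.0]
wrist_force: [0.1, 0.1, 0.2]
grip_width: 0.586
gripper_force: 0.0
```

```bash
python3 - <<'E'
from h import *
need(.5715,.213,.112,np.radians(-97.5))
E
```

```text
tool x heading -1.703 shift [-0.1 -1.3  2.1] toolyaw -0.0013
```

>>> jog_arm(travel=[[0, -1, 1], [0, 0, 1], [0, 0, 0], [0, 0, 0], [0, 0, 0]], yaw=[0, 0, 0, 0, 0], claw=[50, 30, 20, 5, 5])

```text
clock: 17.0
eef_pos: [0.571, 0.2131, 0.2675]
orientation: [-0.0, -0.659, 0.752, 0.0]
wrist_force: [-4.6, 1.2, 3.3]
grip_width: 0.109
gripper_force: 31.0
```

>>> jog_arm(travel=[[0, 0, 0], [0, 0, 0], [0, 0, 0], [0, 0, 0], [0, 0, 0]], yaw=[0, 0, 0, 0, 0], claw=[5, 5, 5, 5, 5])

```text
clock: 17.5
eef_pos: [0.5709, 0.2131, 0.2675]
orientation: [-0.0, -0.659, 0.752, 0.0]
wrist_force: [-5.1, 0.5, 4.6]
grip_width: 0.109
gripper_force: 31.2
```

>>> jog_arm(travel=[[0, 0, 0], [0, 0, 0], [0, 0, 0], [0, 0, 0], [0, 0, 0]], yaw=[0.08, 0.1, 0.1, 0.1, 0.1], claw=[5, 5, 5, 5, 5])

```text
clock: 18.0
eef_pos: [0.5704, 0.2133, 0.2675]
orientation: [-0.001, -0.46, 0.888, 0.001]
wrist_force: [-9.3, 1.1, 7.4]
grip_width: 0.111
gripper_force: 31.5
```

>>> jog_arm(travel=[[0, 0, 0], [0, 0, 0], [0, 0, 0], [0, 0, 0], [0, 0, 0]], yaw=[0.1, 0.1, 0.1, 0.1, 0.1], claw=[5, 5, 5, 5, 5])

```text
clock: 18.5
eef_pos: [0.5699, 0.2137, 0.2675]
orientation: [-0.001, -0.226, 0.974, 0.002]
wrist_force: [-10.5, 4.7, 8.1]
grip_width: 0.112
gripper_force: 31.5
```

>>> jog_arm(travel=[[0, 0, 0], [0, 0, 0], [0, 0, 0], [0, 0, 0], [0, 0, 0]], yaw=[0.1, 0.08, 0.05, 0.03, 0], claw=[5, 5, 5, 5, 5])

```text
clock: 19.0
eef_pos: [0.5698, 0.2141, 0.2675]
orientation: [-0.002, -0.1, 0.995, 0.002]
wrist_force: [-10.8, 6.3, 8.0]
grip_width: 0.111
gripper_force: 31.5
```

```bash
python3 - <<'E'
from h import *
s=r.state();print(np.degrees(yaw()),s["ft_torque"],s["wrist_force"])
E
```

```text
-168.53464159857617 [ 1.0408268   2.24042951 -0.06039422] [-10.78717417   6.27146177   7.96788402]
```

>>> jog_arm(travel=[[0, 0, 0], [0, 0, 0], [0, 0, 0], [0, 0, 0], [0, 0, 0]], yaw=[0.03, 0.03, 0.03, 0.02, 0], claw=[5, 5, 5, 5, 5])

```text
clock: 19.5
eef_pos: [0.5697, 0.2142, 0.2675]
orientation: [-0.002, -0.046, 0.999, 0.002]
wrist_force: [-10.5, 6.1, 8.1]
grip_width: 0.111
gripper_force: 35.6
```

```bash
python3 - <<'E'
from h import *
s=r.state();print(np.degrees(yaw()),s["ft_torque"],s["wrist_force"])
E
```

```text
-174.7399554761944 [1.12835525 2.23904332 0.5799551 ] [-10.48829212   6.06610876   8.1284091 ]
```

The moment about z jumped to 0.58 N m at heading -174.7°, close to the predicted -172.5°, so the knob is at its stop. I'll release and look.

>>> jog_arm(travel=[[0, 0, 0], [0, 0, 0], [0, 0, 0], [0, 0, 0], [0, 0, 0]], yaw=[0, 0, 0, 0, 0], claw=[25, 40, 40, 40, 40])

```text
clock: 20.0
eef_pos: [0.5716, 0.2128, 0.267]
orientation: [0.0, -0.044, 0.999, -0.0]
wrist_force: [0.4, -0.7, 0.3]
grip_width: 0.461
gripper_force: 0.0
```

>>> jog_arm(travel=[[0, 0, -20], [0, 0, -40], [0, 0, -40], [-40, 0, -20], [-40, 0, 0]], yaw=[0, 0, 0, 0, 0], claw=[40, 40, 40, 40, 40])

```text
clock: 20.5
eef_pos: [0.6517, 0.2201, 0.3928]
orientation: [0.004, -0.045, 0.999, 0.001]
wrist_force: [1.0, -0.2, 0.8]
grip_width: 0.464
gripper_force: 0.0
```

>>> jog_arm(travel=[[0, -45, 0], [0, -45, 0], [0, -45, 0], [0, -45, 0], [0, -45, 0]], yaw=[0, 0, 0, 0, 0], claw=[40, 40, 40, 40, 40])

```text
clock: 21.0
eef_pos: [0.6712, -0.0059, 0.3869]
orientation: [0.0, -0.045, 0.999, -0.0]
wrist_force: [0.0, -0.1, 0.4]
grip_width: 0.471
gripper_force: 0.0
```

```bash
python3 - <<'E'
from h import *
a=r.snapshot("top");b=r.snapshot("side")
A=cv2.resize(a[180:290,160:360],None,fx=3.9,fy=2.7,interpolation=cv2.INTER_CUBIC)
B=cv2.resize(b[160:330,260:380],None,fx=2.2,fy=1.75,interpolation=cv2.INTER_CUBIC)
C=np.zeros((600,780,3),np.uint8);C[:A.shape[0],:A.shape[1]]=A;C[297:297+B.shape[0],:B.shape[1]]=B[:303]
D=cv2.resize(b[262:325,280:375],None,fx=5,fy=4.8,interpolation=cv2.INTER_CUBIC);C[297:297+D.shape[0],300:775]=D[:303]
cv2.imwrite("pics/c5.png",C);print(r.state()["clock"])
E
```

```text
21.1
```

View pics/c5.png

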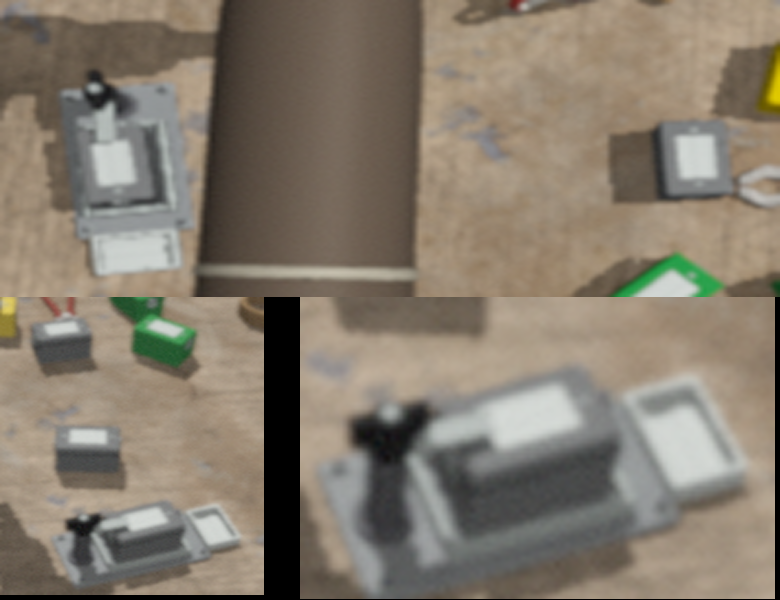

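The tongue (crop (105,125) top, (455,425) side) lies over the seated cassette. A and C still stand upright where they were, and the arm touches nothing.

```bash
python3 -c "
from station import r
print(r.finish_job())"
```

```text
the job is handed in; nothing more can be done
None
```

The heavy cassette (the middle of the three, about 0.58 kg) is seated flat in the dock and locked under the tongue, with the knob at its stop. I weighed the one nearest the dock, found it empty, and set it back where it stood, touching the bench with a brief 50 N wrist force. I never lifted the far one, taking it to be empty because only one is full. The job was handed in at about 21 s.

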